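Pull the failed drive and present it to the scanner

ROBOT

A 6-joint arm with a two-finger parallel gripper is mounted at the origin on the work surface. World frame = base frame: x ahead of the robot, y to its left, z up, the work surface at z = 0. Lengths are in m, angles in rad, forces in N, time in s.
With the tool pointing down it reaches from about 0.375 to 0.975 m from the base axis. Payload 3.8 kg.
Tool frame: the origin (TCP) lies midway between the tips of the shut fingers; the grasp point (between the pads) lies 19 mm behind it; x points along the fingers, y is the direction in which the jaws open and shut, and the axes are right-handed (so a half turn about x gives the same grasp; the last joint's range is limited). The gripper opens to 88 mm and grips with 3 to 60 N. Pads are 18 mm wide; open, the fingers measure 123 mm over their backs; the gripper's body (75 mm by 187 mm) begins 45 mm behind the grasp point.
Start: joints at [-1.354, 0.264, 1.604, -0, 1.274, -0.037], TCP at [0.169, -0.653, 0.239] pointing down, gripper open.
Joint ranges: [-2.63, 2.63], [-0.94, 2.18], [0.31, 2.57], [-1.31, 4.45], [0, 2.66], [-2.55, 2.55]. Speed limits (rad/s): [2.57, 2.57, 3.14, 3.14, 3.14, 3.14].

INTERFACE

Orientations are given as a rotation vector (axis times angle).
In Python, from cell import manip, inverse_kinematics, cams, order gives the robot as it stands. Calls block until the motion is done:
- manip.move_pose(position, orientation): joint-space move of the TCP to a pose.
- manip.move_linear(position, rate=0.15, rot=None): straight line of the TCP; rot=None keeps the orientation; rate is the mean speed in m/s.
- manip.set_joints(angles): joint-space move.
- manip.set_gripper(opening, force=None): finger opening in m; force is the grip in N (None keeps the last); returns when the fingers have stopped.
- manip.dwell(seconds).
- inverse_kinematics(position, orientation): joint angles nearest the present ones, or None.
- manip.state(): the state.
- cams.capture(name): name is "scene" or "side" or "wrist"; returns a dict with "image" (384x512x3 uint8, blue, green, red), "z_map" (384x512 float32, m along the optical axis (not along the pixel's ray), 0 where there is no reading), "intrinsics" (3x3 intrinsics, pixels), "position" and "orientation" of the camera in the world; the wrist camera has in their place "T_tool_cam" (4x4, takes a point from camera to tool coordinates, whose origin is the TCP and whose axes are the tool frame's). Camera axes: x right, y down, z forward; pixel columns grow to the right and rows downward; lengths in m; the calibration is good to about 2 mm. A picture is of the moment at which its call begins: read the wrist's pose just before it.
A pose or a line that the arm cannot do raises manip.IKError and nothing moves.
- order.close_job(): hands the job in, once; it reports no verdict.
The state is a dict: "clock": time; "joint_pos": joint angles; "joint_velocities": joint speeds; "tau": joint torques, N m; "tool_pos": TCP position; "tcp_rot": TCP orientation; "contact_force": force on the tool from outside, world axes, zero at the start; "moment": the same for the moment, N m; "gripper_width": finger opening in m.
Only numpy, scipy, OpenCV 4.12 (cv2) and the standard library are available. Lean on these libraries where they do the work, as an engineer would, in place of code of your own. Each camera call takes 0.05 s, during which the arm holds its last target.

TASK

Swing the drive enclosure's top flap right up, upright or beyond, so that it stays open by itself, draw the failed drive (the one whose handle shows a red light) up out of its bay, and present it to the barcode scanner: hold it upright and still in the air, its white label squarely facing the scanner's window, centred on it and about 8 cm away, touching nothing but the gripper. The program finishes while still holding the drive there; leave the flap open, the healthy drive (green light) in its bay, and the solder reel, screwdriver and bit case where they are.

Things in the scene. Friction and masses are not known exactly. Their poses are not given: they have to be found in the camera images.
- dock: two-bay drive enclosure fixed to the bench, silver sides, black front, 116 (x) x 130 (y) x 148 mm high under the flap, walls 3 mm. Origin: centre of underside; x points front to rear (hinge side), z up. Under the flap an open well, 110 x 124 mm inside, goes down to a deck at height 108 mm with two drive slots centred at x = -6, y = +26 and -26 mm; which drive is in which varies
- flap (a joint): opening angle of the enclosure's black top flap in rad, about the hinge along its rear top edge (turning about the enclosure's +y axis): 0 = closed, pi/2 = standing upright, 1.9 = fully open stop. It may start slightly ajar. Stiff friction hinge: about 2 N upward at the tab moves it and it stays where it is left
- flap_hinge (a point): point on the hinge line, middle of the enclosure's rear top edge, 149 mm above the bench (underside of the closed flap). The flap is 130 mm wide, 6 mm thick and reaches 117 mm forward from here. Axes turn with the flap: its x points from the tab towards the hinge
- flap_tab (a point): gripping point in the flap's blue pull tab, which stands 28 mm out beyond the flap's front edge in the flap's plane: 22 mm wide (flap's y), 10 mm thick, nothing below it. The point is 19 mm out from that edge, mid-thickness: 136 mm from the hinge line and, closed, 5 mm above it. Axes as the flap's
- bad_drive: failed drive in its carrier, black and silver slab 17 (x) x 76 (y) x 104 mm tall, grey pull handle on top with a red light strip; loose, standing in a slot with under 2 mm play, underside 12 mm above the bench; about 0.11-0.24 kg. Origin: centre of underside, z up. Its +x face carries the white label; in the bay that face looks to the enclosure's -y side
- bad_drive_handle (a point): centre of the failed drive's pull handle, 117 mm above the drive's underside. The handle is 12 mm thick (drive's x), 44 mm wide (y), 26 mm high, on the drive's top face (104 mm above its underside); its top is 7 mm under the closed flap. Axes as the drive's
- label (a point): centre of the white barcode label on the failed drive's +x face: 8.5 mm out from the drive's mid-plane, 50 mm above its underside, so 67 mm below the handle's centre. x axis points straight out of the label, z up
- good_drive_handle (a point): centre of the healthy drive's pull handle, the same drive and carrier but with a green light strip; stays in the other slot, 52 mm from the failed one
- scanner: black hands-free barcode scanner fixed to the bench: round base 92 mm across, head 55 x 80 x 78 mm whose top is 139 mm above the bench. Origin: centre of the base's underside; its x axis points horizontally out of the dark red window
- window (a point): centre of the scanner's window, 100 mm above the bench and 32.5 mm in front of the scanner's origin. x axis points straight out of the window, horizontally; z up
- reel_center (a point): centre of a white reel of solder standing on a flange, 60 mm across, 48 mm tall; bystander
- driver: screwdriver with a teal handle, 160 mm long, 26 mm thick, lying on the bench; origin under its middle; bystander
- bitcase: flat black case of screwdriver bits, 85 x 165 x 18 mm, on the bench; origin: centre of its underside; bystander
Not all that is in view belongs to the job. What is shaped like the scanner but purple or yellow is not meant.

How it is judged:
By the outcome, as a careful person would: the job done as asked, in the order asked, and still so for the second after the job is handed in, while the arm keeps its last pose, push and grip.
It also fails if it takes over 64 s, if anything falls off the work surface, if the arm or the gripper's body presses on something with over 40 N, if the wrist force passes 120 N, or if a joint passes its speed limit or range.

## Working session

There is one attempt and no reset: what is moved stays moved. The work goes in short steps, each a Python script; the robot and the scene stay as the last script left them, time stands still between calls to the robot, and variables do not carry over. Pictures are saved under pics/ and viewed, and the job is handed in when it is done.

```bash
ls; mkdir -p pics; cat > h.py <<'E'
import numpy as np, cv2
from scipy.spatial.transform import Rotation as R
from cell import manip, inverse_kinematics, cams, order
def rotm(o):
    o=np.asarray(o,float)
    return o if o.shape==(3,3) else (R.from_rotvec(o).as_matrix() if o.shape==(3,) else R.from_quat(o).as_matrix())
def cap(name):
    s=manip.state(); c=cams.capture(name)
    if name=='wrist':
        T=np.eye(4);T[:3,:3]=rotm(s['tcp_rot']);T[:3,3]=s['tool_pos'];T=T@c['T_tool_cam']
    else:
        T=np.eye(4);T[:3,:3]=rotm(c['orientation']);T[:3,3]=c['position']
    c['T']=T; return c
def pts(c):
    z=c['z_map'];K=c['intrinsics'];v,u=np.mgrid[:z.shape[0],:z.shape[1]]
    p=np.stack([(u-K[0,2])/K[0,0]*z,(v-K[1,2])/K[1,1]*z,z],-1)@c['T'][:3,:3].T+c['T'][:3,3]
    p[z<=0]=np.nan; return p
def ray(c,u,v,h):
    K=c['intrinsics'];d=c['T'][:3,:3]@np.array([(u-K[0,2])/K[0,0],(v-K[1,2])/K[1,1],1]);o=c['T'][:3,3]
    return o+d*(h-o[2])/d[2]
E
python3 - <<'E'
from h import *
for n in ['scene','side','wrist']:
    c=cap(n); cv2.imwrite(f'pics/{n}0.png',c['image']); print(n,c['intrinsics'].tolist(),c['T'].round(3).tolist(),(c['z_map']>0).mean())
    np.savez(f'{n}0.npz',**{k:c[k] for k in('image','z_map','intrinsics','T')})
print(manip.state())
E
```

```text
pics
scene [[357.6332759570933, 0.0, 255.54552926699643], [0.0, 357.6332759570933, 192.8832195183076], [0.0, 0.0, 1.0]] [[0.75, 0.386, -0.537, 1.196], [0.661, -0.44, 0.607, -0.905], [-0.002, -0.81, -0.586, 0.862], [0.0, 0.0, 0.0, 1.0]] 0.9960734049479166
side [[402.4564813197081, 0.0, 254.78301940951027], [0.0, 402.4564813197081, 194.79038922529892], [0.0, 0.0, 1.0]] [[-0.999, -0.027, 0.025, 0.502], [-0.037, 0.649, -0.76, 0.75], [0.004, -0.76, -0.65, 0.885], [0.0, 0.0, 0.0, 1.0]] 0.9962107340494791
wrist [[342.39038391848385, 0.0, 263.38726209828565], [0.0, 342.39038391848385, 184.70595487410958], [0.0, 0.0, 1.0]] [[0.25, -0.936, -0.249, 0.233], [-0.968, -0.242, -0.062, -0.637], [-0.003, 0.257, -0.966, 0.382], [0.0, 0.0, 0.0, 1.0]] 0.9960072835286459
{'clock': 0.15, 'joint_pos': array([-1.35386889e+00,  2.64613380e-01,  1.60504145e+00,  2.82635697e-05,
        1.27369547e+00, -3.68930447e-02]), 'joint_velocities': array([ 0.00124881, -0.00216331, -0.00300428,  0.00113686,  0.00088972,
        0.00032711]), 'tau': array([ 9.01092790e-04, -5.02846062e+01, -3.57469225e+01,  7.29255192e-02,
        2.49243976e-02, -9.37344180e-05]), 'tool_pos': array([ 0.16939014, -0.65284092,  0.23766177]), 'tcp_rot': array([ 2.08685406,  0.26812707, -2.08712988]), 'contact_force': array([ 0.22167759, -1.04291088,  0.3041321 ]), 'moment': array([ 0.05606788, -0.00507485, -0.0017622 ]), 'gripper_width': 0.08793743114650329}
```

View pics/scene0.png

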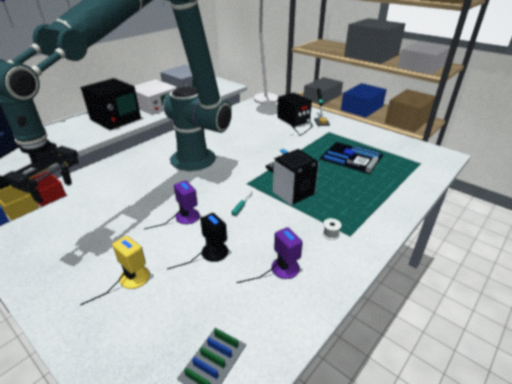

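View pics/side0.png

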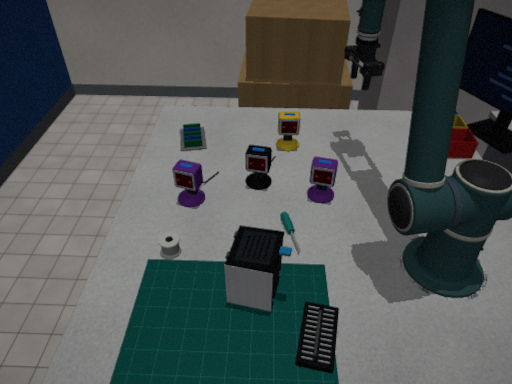

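View pics/wrist0.png

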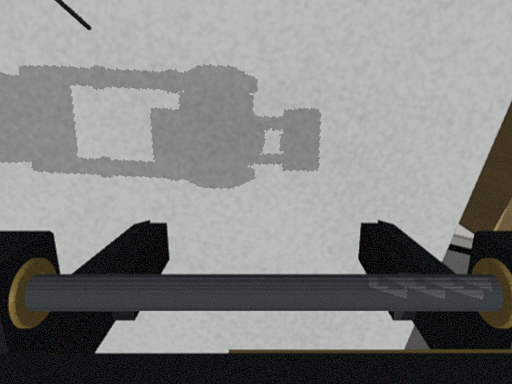

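Scene: the black scanner is at (213,238) and the dock at (295,178). Side view: the black scanner is at (258,165), the dock's top at (257,247) and the blue tab at (286,251). There are also purple scanners at side (188,182) and (322,178), and a yellow one at (289,130). The black one matches the description, so I'll check it in an enlarged crop and measure it.

```bash
python3 - <<'E'
from h import *
a=np.load('side0.npz');b=np.load('scene0.npz')
A={k:a[k] for k in a};B={k:b[k] for k in b}
i1=cv2.resize(A['image'][130:320,190:340],None,fx=2.6,fy=2.6,interpolation=2)
i2=cv2.resize(B['image'][140:270,180:340],None,fx=2.4,fy=2.4,interpolation=2)
h=max(i1.shape[0],i2.shape[0]);o=np.zeros((h,i1.shape[1]+i2.shape[1],3),np.uint8);o[:i1.shape[0],:i1.shape[1]]=i1;o[:i2.shape[0],i1.shape[1]:]=i2
cv2.imwrite('pics/crop0.png',o)
for n,C in(('side',A),('scene',B)):
    P=pts(C);hsv=cv2.cvtColor(C['image'],cv2.COLOR_BGR2HSV);C['P']=P;C['hsv']=hsv
    print(n)
    # components of points above bench in region
    x,y,z=P[...,0],P[...,1],P[...,2]
    m=((z>0.012)&(z<0.4)&(x>0.3)&(x<1.1)&(np.abs(y)<0.6)).astype(np.uint8)
    N,l,s,c=cv2.connectedComponentsWithStats(m)
    for k in range(1,N):
        if s[k,4]>60:
            q=P[l==k];print(s[k],np.nanpercentile(q,[1,50,99],axis=0).round(3).tolist())
    blue=cv2.inRange(hsv,(95,120,80),(115,255,255))
    N,l,s,c=cv2.connectedComponentsWithStats(blue)
    for k in range(1,N):
        if s[k,4]>8:
            q=P[l==k];print('blue',s[k],c[k].round(1),np.nanmedian(q,axis=0).round(3))
E
```

```text
side
[276 112  24  37 660] [[0.382, -0.599, 0.013], [0.422, -0.566, 0.096], [0.461, -0.554, 0.143]]
[183 135  19  12 186] [[0.756, -0.596, 0.012], [0.792, -0.564, 0.028], [0.828, -0.549, 0.038]]
[245 145  26  42 921] [[0.489, -0.378, 0.013], [0.528, -0.331, 0.099], [0.571, -0.317, 0.143]]
[308 156  23  45 765] [[0.301, -0.317, 0.013], [0.329, -0.271, 0.098], [0.36, -0.257, 0.143]]
[ 172  160   32   45 1045] [[0.707, -0.282, 0.013], [0.746, -0.236, 0.101], [0.791, -0.217, 0.143]]
[280 211  20  40 210] [[0.4, -0.177, 0.013], [0.43, -0.126, 0.022], [0.453, -0.03, 0.03]]
[ 224  225   68   84 4001] [[0.449, 0.03, 0.015], [0.524, 0.142, 0.155], [0.592, 0.167, 0.167]]
[158 232  22  23 383] [[0.745, -0.051, 0.014], [0.77, -0.016, 0.048], [0.799, 0.005, 0.052]]
[ 295  301   43   71 2314] [[0.319, 0.153, 0.015], [0.37, 0.243, 0.019], [0.419, 0.317, 0.025]]
blue [285 113  10   2  19] [289.3 113.5] [ 0.42  -0.588  0.141]
blue [252 147  13   5  42] [258.1 149. ] [ 0.529 -0.35   0.141]
blue [319 160  12   4  37] [324.5 161.4] [ 0.317 -0.291  0.141]
blue [180 163  13   5  41] [186.  164.9] [ 0.749 
[... 967 characters left out ...]
-0.6, 0.012], [0.796, -0.591, 0.031], [0.828, -0.581, 0.037]]
blue [ 342   84   44   33 1030] [362.9  99.4] [ 0.136  1.44  -0.099]
blue [324 145  56  19 436] [350.6 153.5] [0.549 0.516 0.022]
blue [281 149   6   5  19] [283.6 151.2] [0.456 0.1   0.167]
blue [181 183   7   6  25] [184.4 185.4] [ 0.318 -0.293  0.142]
blue [  0 207   8  18  82] [  2.3 217. ] [-0.161 -0.762  0.028]
blue [208 214  11  11  71] [212.9 219.1] [ 0.528 -0.352  0.141]
blue [284 231  10   9  46] [288.5 235. ] [ 0.75  -0.253  0.142]
blue [123 241   8   6  28] [126.4 243.6] [ 0.422 -0.59   0.142]
blue [208 338  24  19 192] [219.2 346.9] [ 0.796 -0.592  0.028]
blue [193 357  25  21 203] [204.7 367. ] [ 0.808 -0.651  0.03 ]
```

View pics/crop0.png

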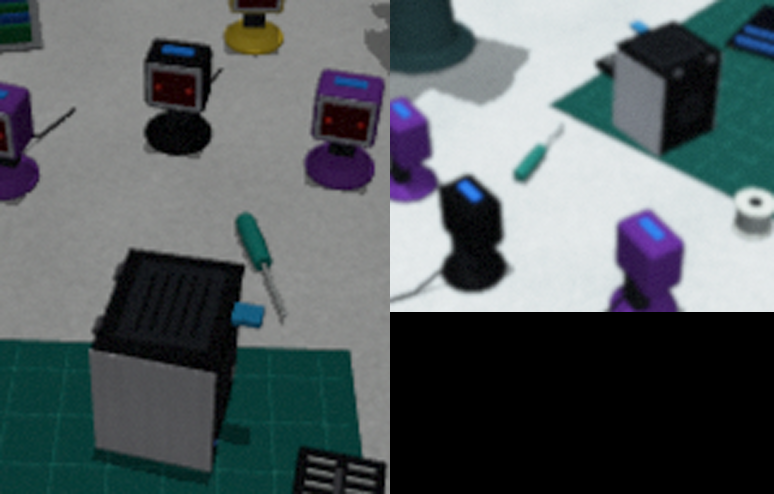

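The crop confirms it: black head, dark red window and black base, with the others purple or yellow. Next I'll fit the dock's and scanner's poses from the face planes.

```bash
python3 - <<'E'
from h import *
def ld(n):
    a=np.load(n+'0.npz');C={k:a[k] for k in a};C['P']=pts(C);return C
A,B=ld('side'),ld('scene')
def reg(C,lo,hi):
    P=C['P'];m=np.all((P>lo)&(P<hi),-1);return P[m]
def rect(q,n):
    r=cv2.minAreaRect((q[:,:2]*1000).astype(np.float32));print(n,len(q),r)
# dock
qa=reg(A,[.43,-.02,.145],[.65,.25,.2]);qb=reg(B,[.43,-.02,.145],[.65,.25,.2])
rect(qa,'docktop side');rect(qb,'docktop scene')
q=np.vstack([qa,qb]);
top=q[(q[:,2]>.15)&(q[:,0]>.47)]
c=np.linalg.lstsq(np.c_[top,np.ones(len(top))][:,[0,1,3]],top[:,2],rcond=None)[0];print('top plane',c)
def vplane(q,n,it=6,th=.004):
    d=q[:,:2];m=np.ones(len(d),bool)
    for _ in range(it):
        c=np.median(d[m],0) if _==0 else d[m].mean(0)
        u,s,v=np.linalg.svd(d[m]-c);nn=v[1];m=np.abs((d-c)@nn)<th
    print(n,m.sum(),'c',c.round(4),'normal ang',np.degrees(np.arctan2(nn[1],nn[0])).round(2),'z',q[m][:,2].min().round(3))
    return c,nn
vplane(reg(A,[.43,.1,.03],[.65,.25,.135]),'dock +y face (side)')
vplane(reg(B,[.43,-.02,.03],[.555,.05,.135]),'dock -y face? (scene)')
vplane(reg(B,[.57,.02,.03],[.65,.25,.135]),'dock rear (scene)')
# scanner
qs=reg(A,[.47,-.45,.07],[.59,-.28,.135]);vplane(qs,'window (side)')
t=np.vstack([reg(A,[.47,-.45,.132],[.59,-.28,.16]),reg(B,[.47,-.45,.132],[.59,-.28,.16])]);rect(t,'scanner top');print(t[:,2].max())
qb=reg(B,[.47,-.45,.065],[.6,-.28,.13]);rect(np.vstack([qb,qs]),'head all')
base=np.vstack([reg(A,[.45,-.45,.006],[.6,-.26,.03]),reg(B,[.45,-.45,.006],[.6,-.26,.03])]);rect(base,'base')
print(cv2.minEnclosingCircle((base[:,:2]*1000).astype(np.float32)))
# window red pixels
hsv=cv2.cvtColor(A['image'],cv2.COLOR_BGR2HSV)
m=((hsv[...,0]<12)|(hsv[...,0]>168))&(hsv[...,1]>120);m[:140]=0;m[185:]=0;m[:,:240]=0;m[:,275:]=0
v,u=np.nonzero(m);w=A['P'][m];print('win px',u.min(),u.max(),v.min(),v.max(),np.nanmean(w,0),np.nanmin(w,0),np.nanmax(w,0))
w=w[~np.isnan(w[:,0])];vplane(w,'win red')
# gray frame
m=(hsv[...,1]<60)&(hsv[...,2]>90);m[:150]=0;m[178:]=0;m[:,:243]=0;m[:,274:]=0;m&=A['P'][...,2]>.05
w=A['P'][m];rect(w,'frame');vplane(w,'frame')
E
```

```text
docktop side 2213 ((511.8150329589844, 95.56367492675781), (133.3397979736328, 150.54733276367188), 78.32611083984375)
docktop scene 707 ((511.6630859375, 93.0087890625), (134.1024932861328, 150.12567138671875), 78.41983032226562)
top plane [-0.05895675  0.0086604   0.18938509]
dock +y face (side) 1224 c [0.5371 0.1555] normal ang 78.39 z 0.03
dock -y face? (scene) 404 c [0.5048 0.0304] normal ang -101.77 z 0.031
dock rear (scene) 415 c [0.5812 0.0898] normal ang -10.9 z 0.03
window (side) 319 c [ 0.5331 -0.3253] normal ang -99.7 z 0.071
scanner top 542 ((529.1563720703125, -349.9891052246094), (61.540489196777344, 78.57466125488281), 80.14684295654297)
0.14549544459536468
head all 787 ((530.9830932617188, -349.66064453125), (64.32166290283203, 84.1203384399414), 79.03294372558594)
base 650 ((529.40234375, -353.57098388671875), (197.79652404785156, 89.90797424316406), 76.10066223144531)
((547.1634521484375, -357.9662170410156), 101.2557144165039)
win px 247 270 151 180 [ 0.53114349 -0.32565756  0.09845273] [ 0.4858884  -0.36496921  0.01235641] [ 0.56653591 -0.31577841  0.13983376]
win red 162 c [ 0.5335 -0.325 ] normal ang -99.48 z 0.076
frame 11 ((571.0908813476562, -340.75762939453125), (9.60794448852539, 2.925143003463745), 69.8952407836914)
frame 11 c [ 0.5713 -0.34  ] normal ang 166.17 z 0.074
```

Both views agree on the dock: the faces are 129 mm apart and the yaw is about -11.4°. The flap is about 0.06 rad ajar. Next I'll check which tool tilts can reach along the flap arc.

```bash
cat >> h.py <<'E'
YAW=np.radians(-11.5)
ex=np.array([np.cos(YAW),np.sin(YAW),0]);ey=np.array([-ex[1],ex[0],0]);ez=np.array([0,0,1.])
DC=np.array([.5226,.0926,0])
def dk(x,y,z): return DC+x*ex+y*ey+z*ez
def tool(a,s=1,e1=ex,e2=ey):
    x=np.sin(a)*e1-np.cos(a)*ez; y=s*e2; return R.from_matrix(np.c_[x,y,np.cross(x,y)]).as_rotvec()
def tabpt(th,r=.136,o=.005):  # r out from the hinge, o above underside
    return dk(.058,0,.149)+r*(-np.cos(th)*ex+np.sin(th)*ez)+o*(np.sin(th)*ex+np.cos(th)*ez)
E
python3 - <<'E'
from h import *
print(tabpt(.06))
for s in(1,-1):
  for ad in(90,80,70,60,45,30,15,0,-10,-20,-30):
    row=[]
    for th in(.06,.3,.6,.9,1.2,1.5,1.75):
        rv=tool(np.radians(ad),s);g=tabpt(th,.138);q=inverse_kinematics(g+.019*R.from_rotvec(rv).as_matrix()[:,0],rv)
        row.append('-' if q is None else 'ok')
    print(s,ad,row)
for s in(1,-1):
    for p in(dk(-6e-3,26e-3,.119),dk(-6e-3,-26e-3,.3),np.array([.5495,-.2375,.157])):
        q=inverse_kinematics(p,tool(0,s));print(s,None if q is None else np.round(q,2))
print(cams.capture('wrist')['T_tool_cam'].round(3).tolist())
E
```

```text
[0.44669949 0.10804213 0.16214611]
1 90 ['-', '-', '-', '-', '-', '-', 'ok']
1 80 ['-', '-', '-', '-', '-', 'ok', 'ok']
1 70 ['-', '-', '-', '-', 'ok', 'ok', 'ok']
1 60 ['-', '-', '-', '-', '-', '-', '-']
1 45 ['-', 'ok', 'ok', 'ok', 'ok', 'ok', 'ok']
1 30 ['ok', 'ok', 'ok', 'ok', 'ok', 'ok', 'ok']
1 15 ['ok', 'ok', 'ok', 'ok', 'ok', 'ok', 'ok']
1 0 ['ok', 'ok', 'ok', 'ok', 'ok', 'ok', 'ok']
1 -10 ['ok', 'ok', 'ok', 'ok', 'ok', 'ok', 'ok']
1 -20 ['ok', 'ok', 'ok', 'ok', 'ok', 'ok', 'ok']
1 -30 ['ok', 'ok', 'ok', 'ok', 'ok', 'ok', 'ok']
-1 90 ['-', '-', '-', '-', '-', '-', 'ok']
-1 80 ['-', '-', '-', '-', '-', 'ok', 'ok']
-1 70 ['-', '-', '-', '-', 'ok', 'ok', 'ok']
-1 60 ['-', '-', '-', '-', '-', '-', '-']
-1 45 ['-', '-', '-', '-', '-', 'ok', 'ok']
-1 30 ['ok', 'ok', 'ok', 'ok', 'ok', 'ok', 'ok']
-1 15 ['ok', 'ok', 'ok', 'ok', 'ok', 'ok', 'ok']
-1 0 ['ok', 'ok', 'ok', 'ok', 'ok', 'ok', 'ok']
-1 -10 ['ok', 'ok', 'ok', 'ok', 'ok', 'ok', 'ok']
-1 -20 ['ok', 'ok', 'ok', 'ok', 'ok', 'ok', 'ok']
-1 -30 ['ok', 'ok', 'ok', 'ok', 'ok', 'ok', 'ok']
1 [ 0.18  0.11  2.02 -0.    1.01 -1.19]
1 [ 0.08 -0.07  1.86 -0.    1.36 -1.29]
1 [-0.45  0.18  1.86  0.    1.1  -1.82]
-1 [0.18 0.11 2.02 0.   1.01 1.95]
-1 [ 0.08 -0.07  1.86  0.    1.36  1.86]
-1 [-0.45  0.18  1.86  0.    1.1   1.32]
[[0.001, -0.257, 0.966, -0.144], [1.0, -0.001, -0.001, 0.0], [0.001, 0.966, 0.257, -0.066], [0.0, 0.0, 0.0, 1.0]]
```

```bash
cat >> h.py <<'E'
def tabtcp(th,a,back=0,r=.139,d=.012):
    rv=tool(a); return tabpt(th,r)+(d-back)*R.from_rotvec(rv).as_matrix()[:,0],rv
E
python3 - <<'E'
from h import *
p,rv=tabtcp(.06,np.radians(30),.09); print(p)
manip.move_pose(p,rv); manip.set_gripper(.05,12)
s=manip.state();print(s['clock'],s['tool_pos'],p)
c=cap('wrist');cv2.imwrite('pics/w1.png',c['image']);P=pts(c)
hsv=cv2.cvtColor(c['image'],cv2.COLOR_BGR2HSV);b=cv2.inRange(hsv,(95,120,60),(115,255,255))
N,l,st,ce=cv2.connectedComponentsWithStats(b)
for k in range(1,N):
    if st[k,4]>40:
        q=P[l==k];print(st[k],ce[k],np.nanpercentile(q,[2,50,98],axis=0).round(4).tolist()); print('dock', ((np.nanpercentile(q,[50],axis=0)[0]-DC)@np.c_[ex,ey,ez]).round(4))
print('pred',tabpt(.06),(tabpt(.06)-DC)@np.c_[ex,ey,ez])
E
```

```text
[0.40554794 0.11641451 0.22987598]
3.7417 [0.40554895 0.11643486 0.22989121] [0.40554794 0.11641451 0.22987598]
[304 106   8   7  45] [307.71111111 109.2       ] [[0.4729, 0.1447, 0.0127], [0.4747, 0.1484, 0.0216], [0.477, 0.1519, 0.0244]]
dock [-0.0581  0.0451  0.0216]
[ 247  182   34   36 1148] [263.71254355 199.0043554 ] [[0.4356, 0.095, 0.1557], [0.4451, 0.1084, 0.1642], [0.4691, 0.1197, 0.1657]]
dock [-0.0791 -0.      0.1642]
[ 159  311  210   38 6292] [267.46249205 332.640178  ] [[2.1899, -0.8238, -0.5614], [2.201, -0.206, -0.4615], [2.2113, 0.266, -0.3574]]
dock [ 1.7042  0.042  -0.4615]
pred [0.44669949 0.10804213 0.16214611] [-7.74554534e-02 -1.37078332e-17  1.62146108e-01]
```

View pics/w1.png

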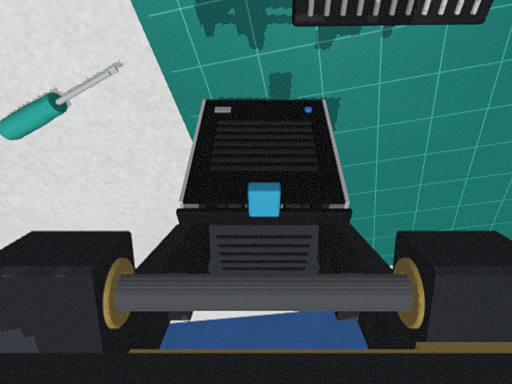

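The wrist view shows the tab at (264,199), centred between the fingers. It measures within 2 mm of the prediction, so I'll grip it and swing the flap.

```bash
python3 - <<'E'
from h import *
p,rv=tabtcp(.05,np.radians(30)); 
manip.move_linear(p,.12); manip.set_gripper(0,12)
s=manip.state();print(s['clock'],s['gripper_width'],s['contact_force'].round(1))
for th,ad in((.35,30),(.65,27),(.95,22),(1.25,14),(1.5,7),(1.72,0)):
    p,rv=tabtcp(th,np.radians(ad)); 
    manip.move_linear(p,.12,rot=rv)
    s=manip.state();print(th,round(s['clock'],2),s['gripper_width'].round(4),s['contact_force'].round(1),s['moment'].round(2))
    if np.linalg.norm(s['contact_force'])>35: print('STOP');break
c=cap('scene');cv2.imwrite('pics/s2.png',c['image'][110:240,200:380].repeat(4,0).repeat(4,1))
E
```

```text
5.2333 0.02204611546064621 [-0.6  0.6  1.2]Traceback (most recent call last):
  File "<stdin>", line 8, in <module>
AttributeError: 'float' object has no attribute 'round'
```

The grip is good at 22.0 mm, which is the tab's width. The script stopped on a print bug after the first waypoint, so I'll carry on from there.

```bash
python3 - <<'E'
from h import *
s=manip.state();print(s['gripper_width'],s['contact_force'].round(1))
for th,ad in((.65,27),(.95,22),(1.25,14),(1.5,7),(1.72,0)):
    p,rv=tabtcp(th,np.radians(ad)); 
    manip.move_linear(p,.12,rot=rv)
    s=manip.state();print(th,round(s['clock'],2),round(s['gripper_width'],4),s['contact_force'].round(1),s['moment'].round(2))
    if np.linalg.norm(s['contact_force'])>35: print('STOP');break
c=cap('scene');cv2.imwrite('pics/s2.png',c['image'][110:240,200:380].repeat(4,0).repeat(4,1))
E
```

```text
0.021904638394665662 [-1.4  1.5  1.1]
0.65 6.22 0.0216 [-0.3  1.9  2.3] [ 0.22 -0.24  0.11]
0.95 6.72 0.0221 [ 1.7  1.3 -1.5] [ 0.29 -0.3   0.17]
1.25 7.2 0.0218 [ 2.   1.  -2.7] [ 0.29 -0.31  0.16]
1.5 7.62 0.0219 [ 1.5  0.5 -2.3] [ 0.18 -0.25  0.02]
1.72 8.02 0.0221 [ 1.  -0.3 -2.6] [ 0.02 -0.28  0.01]
```

View pics/s2.png

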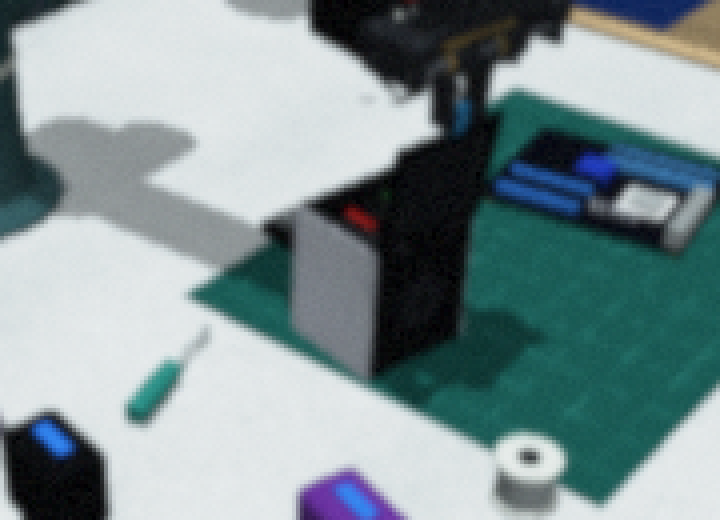

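The flap is up at about 1.72 rad. The red strip shows in the slot on the enclosure's -y side, at crop (360,217), and the green one behind it at (385,195). I'll release and look from above.

```bash
python3 - <<'E'
from h import *
s=manip.state();p=np.array(s['tool_pos'])
manip.set_gripper(.05,40); manip.move_linear(p+[0,0,.06],.15)
q=dk(-.03,-.026,p[2]+.06); manip.move_linear(q,.25)
manip.move_linear(dk(-.03,-.026,.25),.2)
s=manip.state();print(s['clock'],s['tool_pos'],s['contact_force'].round(1))
c=cap('wrist');np.savez('w3.npz',**{k:c[k] for k in('image','z_map','intrinsics','T')});cv2.imwrite('pics/w3.png',c['image']);P=pts(c)
hsv=cv2.cvtColor(c['image'],cv2.COLOR_BGR2HSV)
for n,m in(('red',cv2.inRange(hsv,(0,140,70),(8,255,255))|cv2.inRange(hsv,(172,140,70),(180,255,255))),('green',cv2.inRange(hsv,(45,140,60),(75,255,255)))):
    N,l,st,ce=cv2.connectedComponentsWithStats(m)
    for k in range(1,N):
        if st[k,4]>30:
            q=P[l==k];print(n,st[k],ce[k].round(1),((np.nanpercentile(q,[2,50,98],axis=0)-DC)@np.c_[ex,ey,ez]).round(4).tolist())
c=cap('side');cv2.imwrite('pics/sd3.png',c['image'])
E
```

```text
10.375 [0.48890961 0.07308749 0.25002494] [ 0.5 -0.1  0.6]
red [257 189  13  48 566] [263.4 212.6] [[-0.0215, -0.036, 0.14], [-0.0052, -0.0257, 0.1414], [0.0118, -0.0155, 0.1427]]
green [324 190  14  34 423] [330.3 206.3] [[-0.038, 0.006, 0.1397], [-0.0108, 0.0261, 0.1415], [0.0009, 0.0349, 0.2485]]
```

View pics/w3.png

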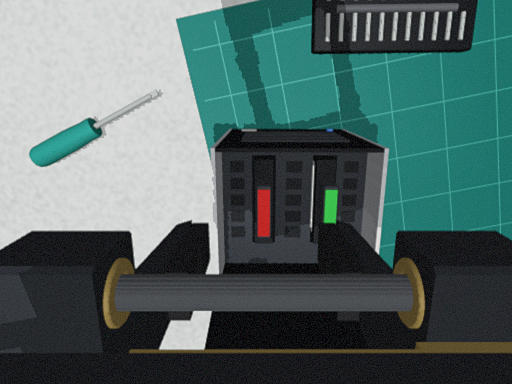

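View pics/sd3.png

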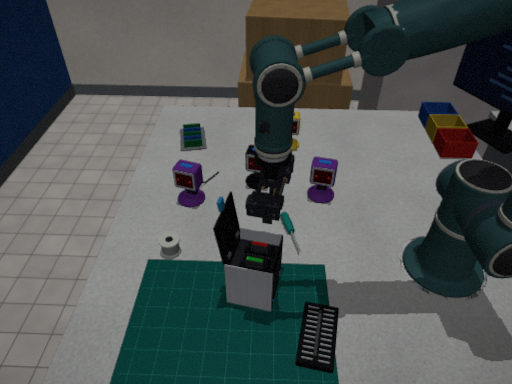

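The wrist view shows the red strip at (263,213), which is dock (-5, -26, 141 mm) and matches the expected -6, -26, 142. The green strip is at (330,206) in the other slot. The side view shows the flap leaning past upright. I'll grasp the red-light handle next.

```bash
python3 - <<'E'
from h import *
rv=tool(0)
manip.set_gripper(.026,35)
manip.move_linear(dk(-.006,-.0258,.2),.15,rot=rv)
manip.move_linear(dk(-.006,-.0258,.1195),.08)
s=manip.state();print(s['clock'],s['tool_pos'],s['contact_force'].round(1))
manip.set_gripper(0,35)
s=manip.state();print(s['clock'],s['gripper_width'],s['contact_force'].round(1),s['moment'].round(2))
if .010<s['gripper_width']<.0145:
    for z in(.15,.22,.29):
        manip.move_linear(dk(-.006,-.0258,z),.08)
        s=manip.state();print(z,s['clock'],s['gripper_width'],s['contact_force'].round(1),s['moment'].round(2))
        if np.linalg.norm(s['contact_force'])>20: print('STOP');break
for n in('scene','side','wrist'):
    c=cap(n);cv2.imwrite(f'pics/{n}4.png',c['image'] if n=='wrist' else c['image'][110:310,190:390].repeat(3,0).repeat(3,1))
E
```

```text
12.6833 [0.5121859  0.06856976 0.12014504] [-0.3  0.2 -0.8]
13.0417 0.011753289760068958 [-0.7  0.5  2. ] [ 0.06 -0.13  0.02]
0.15 13.575 0.01159181092026083 [ 0.  -0.5 -1.7] [ 0.02 -0.14 -0.04]
0.22 14.6 0.012097879149379601 [-0.   0.2 -1.3] [ 0.05 -0.15  0.05]
0.29 15.625 0.011495537589917868 [ 0.2 -0.4 -1.8] [ 0.11 -0.11 -0.02]
```

View pics/scene4.png

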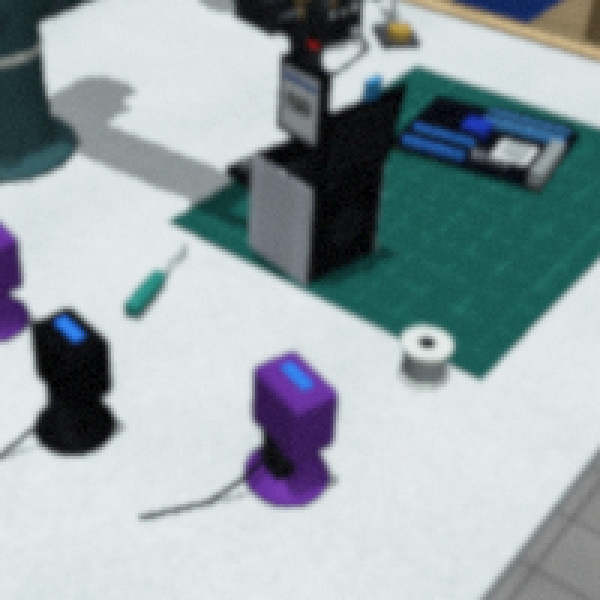

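View pics/side4.png

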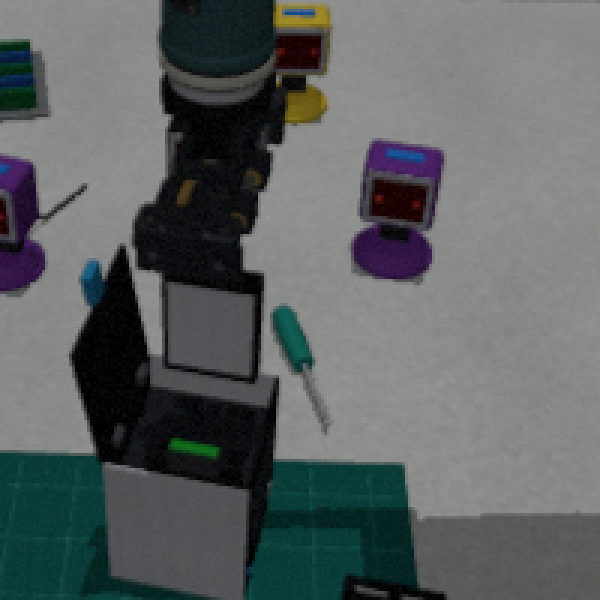

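The drive is out and gripped at 11.6 mm. Its white label faces the scanner, at scene crop (298,105), and the green drive is still in its bay. I'll move to a standoff in front of the window and re-measure the window and label from there.

```bash
cat >> h.py <<'E'
SY=np.radians(80.3); sn=np.array([np.cos(SY),np.sin(SY),0]); W=np.array([.5334,-.3250,.100])
def present(dist,dz=0): # TCP pose, drive +x = -sn ; jaw along drive x
    e2=sn; e1=np.cross(e2,ez); p=W+(dist+.0085)*sn; p[2]=.157+dz
    return p,tool(0,1,e1,e2)
E
python3 - <<'E'
from h import *
p,rv=present(.13,.10); print(p)
manip.move_linear([p[0],p[1],.29],.2,rot=rv)
manip.move_linear(p,.12)
manip.dwell(.3)
s=manip.state();print(s['clock'],s['tool_pos'],s['gripper_width'])
for n in('scene','side','wrist'):
    c=cap(n);np.savez(f'{n}5.npz',**{k:c[k] for k in('image','z_map','intrinsics','T')});cv2.imwrite(f'pics/{n}5.png',c['image'] if n=='wrist' else c['image'][110:310,150:350].repeat(3,0).repeat(3,1))
E
```

```text
[ 0.55673578 -0.18848007  0.257     ]
17.9583 [ 0.55719555 -0.18863772  0.257952  ] 0.011791986617763442
```

View pics/scene5.png

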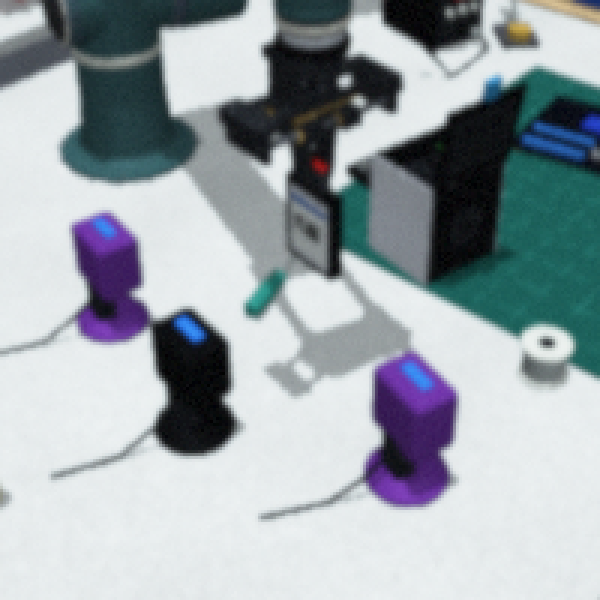

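View pics/wrist5.png

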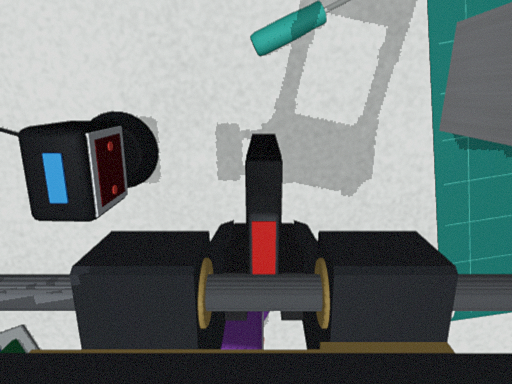

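View pics/side5.png

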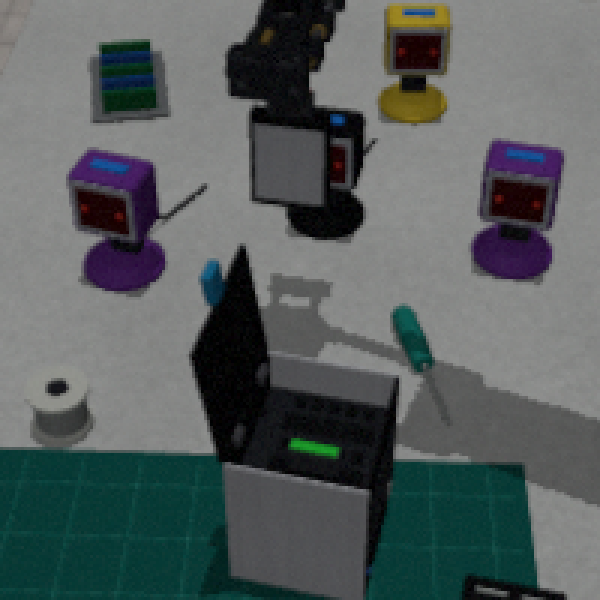

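The wrist view shows the black scanner at (80,170), with its window face at (108,172), and the held drive at (264,205). In the scene view the label is at crop (305,232), full-image (252,187). I'll measure both.

```bash
python3 - <<'E'
from h import *
def ld(n):
    a=np.load(n+'5.npz');C={k:a[k] for k in a};C['P']=pts(C);C['hsv']=cv2.cvtColor(C['image'],cv2.COLOR_BGR2HSV);return C
S,D,Wr=ld('scene'),ld('side'),ld('wrist')
st=np.c_[sn,np.cross(ez,sn),ez]  # cols: n, lateral, z
def fit(q):
    q=q[~np.isnan(q[:,0])];m=np.ones(len(q),bool)
    for _ in range(6):
        c=np.median(q[m],0) if _==0 else q[m].mean(0);v=np.linalg.svd(q[m]-c)[2][2];m=np.abs((q-c)@v)<.004
    return c,v,m.sum()
# wrist window
P=Wr['P'];h=Wr['hsv'];m=((h[...,0]<12)|(h[...,0]>168))&(h[...,1]>100)&(h[...,2]>25);m[:,:80]=0;m[:,135:]=0;m[:115]=0;m[225:]=0
m&=(P[...,2]>.05)&(P[...,2]<.14)
v,u=np.nonzero(m);print('wrist win px',u.min(),u.max(),v.min(),v.max(),m.sum())
L=(P[m]-W)@st;print('pctl rel W',np.percentile(L,[3,50,97],axis=0).round(4).tolist())
c,nn,k=fit(P[m]);print('plane',(c-W)@st,np.degrees(np.arctan2(nn[1],nn[0])),nn[2],k)
# head from wrist: blue button & top
q=P[(h[...,0]>95)&(h[...,0]<115)&(h[...,1]>120)&(P[...,2]>.13)&(P[...,2]<.15)];print('button',((q.mean(0)-W)@st).round(4))
q=P[(P[...,2]>.134)&(P[...,2]<.146)&(P[...,1]<-.27)&(P[...,1]>-.42)&(P[...,0]<.62)&(P[...,0]>.45)];r=cv2.minAreaRect((q[:,:2]*1000).astype(np.float32));print('top',r,(np.r_[np.array(r[0])/1e3,.1]-W)@st)
# base circle in wrist 
# label from scene
P=S['P'];tp=manip.state()['tool_pos']
m=np.all(np.abs(P-(np.array(tp)-[0,0,.06]))<[.06,.03,.07],-1)
hs=S['hsv'];w=m&(hs[...,1]<70)&(hs[...,2]>110)
v,u=np.nonzero(w);print('label px',u.min(),u.max(),v.min(),v.max(),w.sum())
c,nn,k=fit(P[w]);print('label plane',c,'yaw',np.degrees(np.arctan2(nn[1],nn[0])),'nz',nn[2],k)
q=P[w];print('rel to tcp',((np.percentile(q,[3,50,97],axis=0)-tp)).round(4).tolist());print('frame',np.percentile((q-tp)@st,[3,50,97],axis=0).round(4).tolist())
r=cv2.minAreaRect(np.float32(np.c_[u,v]));print(r)
# side: back face of drive
P=D['P'];m=np.all(np.abs(P-(np.array(tp)-[0,0,.06]))<[.06,.03,.07],-1);hs=D['hsv'];w=m&(hs[...,1]<70)&(hs[...,2]>90)
c,nn,k=fit(P[w]);print('back plane',(c-tp)@st,'yaw',np.degrees(np.arctan2(nn[1],nn[0])),'nz',nn[2],k);print(np.percentile((P[w]-tp)@st,[2,50,98],axis=0).round(4).tolist())
print(tp)
# whole drive extents in all views
for C in(S,D):
    P=C['P'];m=np.all(np.abs(P-(np.array(tp)-[0,0,.06]))<[.06,.03,.07],-1);print(np.percentile((P[m]-tp)@st,[1,99],axis=0).round(4).tolist())
E
```

```text
wrist win px 95 124 122 206 1462
pctl rel W [[0.0005, -0.0256, -0.0224], [0.0013, 0.0019, 0.003], [0.0022, 0.0277, 0.023]]
plane [0.00131328 0.00155078 0.00226806] 79.54806549266624 0.003377224579818854 1461
button [-0.0261  0.0019  0.0385]
top ((527.3648681640625, -351.6463317871094), (52.28842544555664, 76.61743927001953), 79.82808685302734) [-0.02728224  0.00145923  0.        ]
label px 245 263 167 202 207
label plane [ 0.55463732 -0.19638289  0.19998233] yaw -99.50701990766846 nz -0.002484525936901751 200
rel to tcp [[-0.0386, -0.0136, -0.0965], [0.0005, -0.008, -0.0562], [0.0275, -0.0, -0.0106]]
frame [[-0.0103, -0.0292, -0.0965], [-0.008, -0.0016, -0.0562], [-0.0044, 0.0378, -0.0106]]
((253.78875732421875, 184.2820281982422), (36.074859619140625, 16.496782302856445), 84.5596694946289)
back plane [ 0.00623189 -0.0396303  -0.06787421] yaw 4.4607801794466635 nz 0.03067241645251746 5
[[0.0021, -0.0402, -0.0897], [0.0072, -0.0397, -0.0812], [0.0087, -0.0387, -0.0084]]
[ 0.55693558 -0.18858559  0.25745005]
[[-0.0164, -0.0402, -0.105], [0.0079, 0.0381, 0.0088]]
[[-0.0033, -0.0391, -0.1057], [0.0163, 0.0363, 0.0086]]
```

The label plane is vertical (nz≈0) with a yaw of -99.5°. The two views place the window within about 2 mm of each other, at about 80°. I'll average them and go to the final pose.

```bash
cat >> h.py <<'E'
lat=np.cross(ez,sn); W=W+.0008*sn+.001*lat; SY=np.radians(80.0); sn=np.array([np.cos(SY),np.sin(SY),0])
E
python3 - <<'E'
from h import *
p,rv=present(.11,.001); manip.move_linear(p,.08,rot=rv)
p,rv=present(.08,.001); manip.move_linear(p,.04); manip.dwell(.5)
s=manip.state();print(s['clock'],s['tool_pos'],p,s['gripper_width'],s['contact_force'].round(1),s['joint_velocities'].round(3))
tp=np.array(s['tool_pos']);st=np.c_[sn,np.cross(ez,sn),ez]
for n in('scene','side','wrist'):
    c=cap(n);cv2.imwrite(f'pics/{n}6.png',c['image'] if n=='wrist' else c['image'][110:310,150:350].repeat(3,0).repeat(3,1))
    if n=='scene':
        P=pts(c);hs=cv2.cvtColor(c['image'],cv2.COLOR_BGR2HSV)
        w=np.all(np.abs(P-(tp-[0,0,.06]))<[.06,.03,.07],-1)&(hs[...,1]<70)&(hs[...,2]>110)
        q=P[w];q=q[np.abs((q-tp)@sn+.0085)<.004];L=(q-W)@st;print('label rel window',np.percentile(L,[3,50,97],axis=0).round(4).tolist(),len(q))
        v=np.linalg.svd(q-q.mean(0))[2][2];print('yaw',np.degrees(np.arctan2(v[1],v[0])),v[2])
E
```

```text
20.9167 [ 0.54794623 -0.23678451  0.15801167] [ 0.54791695 -0.23688746  0.158     ] 0.011968966845142997 [-0.4 -0.1 -1.3] [ 0.    -0.001 -0.002 -0.    -0.001  0.   ]
label rel window [[0.0784, -0.0284, -0.0376], [0.0802, -0.0007, 0.0028], [0.0822, 0.0304, 0.0389]] 155
yaw -100.12217621051266 -0.0016549917348297849
```

View pics/scene6.png

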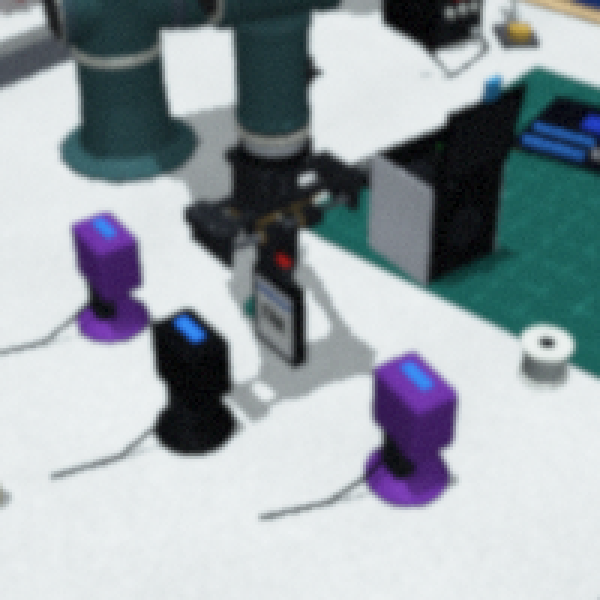

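View pics/side6.png

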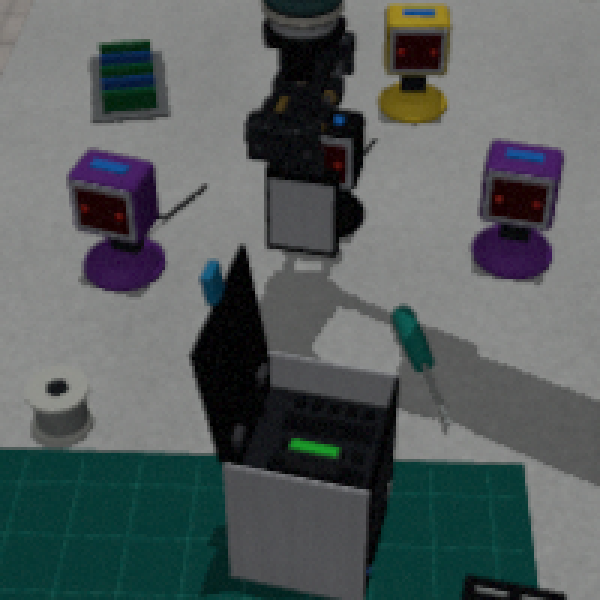

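View pics/wrist6.png

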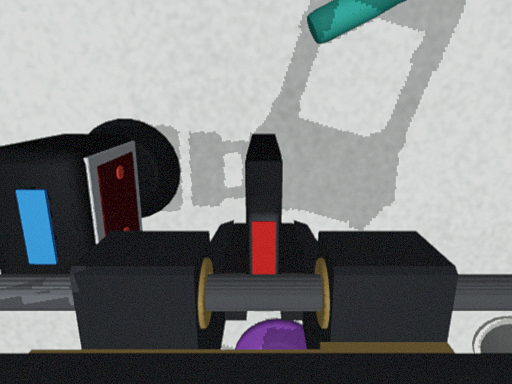

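The scene view shows the label at crop (278,320), facing the black scanner at (190,365). The drive hangs clear of everything. The flap is open, the green drive is in its bay, and the screwdriver and reel haven't moved. The measured label is 80 mm away, about 1 mm off sideways and 3 mm in height, and the yaw is aligned. I'll hand it in.

```bash
python3 - <<'E'
from h import *
order.close_job(); s=manip.state(); print(s['clock'],s['gripper_width'],s['tool_pos'])
E
```

```text
the job is handed in; nothing more can be done
the job is handed in; nothing more can be done
```

I swung the flap up to about 1.72 rad and it stayed there. I then drew the red-light drive up out of its slot and handed the job in with it held in front of the black scanner's window. The clock read about 21 s at my last check, well under the 64 s limit.

**Label position:** in the last check the label was 80 mm from the window. It was about 1 mm off sideways and 3 mm off in height, and turned within about 0.2° of the aim. My estimates of the window disagreed by about 2 mm and 1°, so I averaged them.

**Hold:** the drive was upright, still and gripped at 12 mm on its handle, and no contact showed in the pictures or forces.

**Other objects:** in the last pictures the flap was past upright and the healthy drive was still in its bay. The reel and screwdriver looked unmoved. The bit case was mostly out of frame in my last crops, but nothing went near it.

One script stopped on a print error partway through opening the flap. I carried on from that point and it had no effect on the job. No check failed.

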